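# Pull the blunt hardie for sharpening

## Robot

A 7-joint arm with a two-finger parallel gripper is mounted at the origin on the work surface. World frame = base frame: x ahead of the robot, y to its left, z up, the work surface at z = 0. Lengths are in mm, angles in rad, forces in N, time in s.
With the tool pointing down it reaches from about 400 to 850 mm from the base axis. Payload 10.4 kg.
Tool frame: the origin (TCP) lies on the mounting face of the last link; the fingertips stand 182 mm ahead of it and the grasp point (between the pads) lies 164 mm ahead of it; z points along the fingers, y is the line along which they close (so a half turn about z gives the same grasp; the last joint's range is limited). The gripper opens to 87 mm and grips with 3 to 60 N. Pads are 19 mm wide; open, the fingers measure 117 mm over their backs; the gripper's body (75 mm by 190 mm) begins 51 mm behind the grasp point.
Start: joints at [-1.281, 0.332, -0.065, 1.46, 0.022, 1.35, -0.088], TCP at [192.313, 594.683, 404.776] pointing down, gripper open.
Joint ranges: [-2.6, 2.6], [-0.5, 2.12], [-1.47, 1.34], [0.16, 2.42], [-1.27, 4.41], [0.06, 2.06], [-2.6, 2.6]. Speed limits (rad/s): [2.22, 2.22, 2.79, 2.79, 3.14, 3.14, 3.14].

## Interface

Orientations are given as a unit quaternion [w, x, y, z].
In Python, from bench import * gives the robot as it stands.
- The arm moves only by the shell command python3 -m inch 'ROWS' [FORCE]. ROWS is JSON, one flat list of numbers, 5 for each row, row after row: the shift along the tool's x, y, z in cm, then the turn about the tool's z in rad, then the opening, from 0 (shut) to 1 (fully open). In form: [x, y, z, roll, fingers, x, y, z, roll, fingers, ...]. A call has 1 to 12 rows; each row is the pose to reach, as a shift and turn from the pose commanded when the call began, along the tool's axes at that moment; what a row does not reach only later rows make up. A row lasts 1/12 s, in which the tool goes at most 41.7 mm and 7.16 degrees, less where a joint would pass 70% of its speed; a pose out of reach is approached as far as the arm can. A call with a gripper value outside its range is refused whole. The fingers move at their own pace and stop on an object; FORCE is the grip in N (left out, the last holds). Time passes only in rows, so rows that repeat a pose let the fingers close. It gives the time, the measured TCP pose, the force, the opening and the grip force at its end, in the units of the state.
- observe(): the state, without advancing time (a new reading comes with each control period).
- snapshot(name): name is "scene" or "top" or "wrist"; returns the picture (400x640x3 uint8, red, green, blue); there is no depth.
- camera_info(name): a dict with "K" (3x3 intrinsics, pixels), "cam_to_world" (4x4, takes a point from camera to world coordinates). Camera axes: x right, y down, z forward; pixel columns grow to the right and rows downward; lengths in mm; the calibration is good to about 2 mm. The wrist camera is an equidistant fisheye: a pixel r from the principal point sees the ray r / f radians off the axis. A picture is of the moment at which its call begins: read the wrist's pose just before it. camera_info takes no time and is no camera call; for the wrist camera it gives the pose at the moment of the call.
- sign_off(): hands the job in; it is judged then, once.
Trained networks look in the newest picture that a camera, given by its name, has taken for a name from the list of things; names that differ only in an ending like _2 or _b are one class to them, and where a whole thing is asked for, a point or a joint stands for the part that bears it (a point fixed in the world has none). Each returns a list of dicts, best first, with "p" (0 to 1); they miss things now and then, are a little off and sometimes report something else, mostly with a low value. They report only what shows in the picture. A call takes as long as a camera call.
- find_in(thing, camera): "xyz" ([x, y, z] in mm, in the coordinates of the camera as it stood for that picture, good to about 4 mm: the middle of the surface that is visible of it).
- masks_of(thing, camera): "mask" (400x640 bool, what is visible of it).
- pinpoint(thing, camera): "xyz" ([x, y, z] in mm, in the coordinates of the camera as it stood for that picture, good to about 4 mm: a listed point, or the origin of a listed thing).
The state is a dict: "time": time; "qpos": joint angles; "qvel": joint speeds; "joint_torque": joint torques, N m; "position": TCP position; "orientation": TCP orientation; "contact_force": force on the tool from outside, world axes, zero at the start; "torque": the same for the moment, N m; "finger_gap": opening from 0.0 (shut) to 1.0 (fully open); "grip_force": force on a finger pad.
Only numpy, scipy, OpenCV 4.12 (cv2) and the standard library are available. Lean on these libraries where they do the work, as an engineer would, in place of code of your own. Each camera call takes 0.05 s, during which the arm holds its last target. There are 200 camera calls.

## Task

The red-headed hardie (the mosaic cutter's bench chisel) is blunt and has to go for sharpening. Draw it straight up out of the sleeve in its cutting block, without tilting it or dragging or lifting the block, then stand it foot down in the blue tool pot, lowering it to the bottom of the pot before you let go. Leave the green-headed hardie alone and the pot standing.

Things in the scene. Friction and masses are not known exactly. Their poses are not given: they have to be found in the camera images.
- hardie_red: Red-headed steel chisel, 128 mm long, 0.3 kg, upright, shank down in block_red. Origin: centre of its foot, 5 mm above the table at the start; z up the shank. Shank 16 mm round, z 0-85; red collar 32 mm round, z 85-91, resting on the block; red head z 91-119, 18 mm thick (x), 30 mm wide (y): grip it here across x; red roof-shaped edge along y, tapering z 119-128. Any yaw.
- block_red: Block holding the red hardie: loose, brown wood, 96 x 96 x 90 mm high with steel foot and top plates, about 1.6 kg. Origin: centre of its underside; z up. A vertical 17.2 mm sleeve runs right through its centre, mouth at z 90 (plain sliding fit, no latch): the hardie must rise 85 mm to clear it. Shifts if the hardie is pulled sideways.
- pot: Tool pot: empty, open, straight-sided, blue stoneware, loose, 0.8 kg; 76 mm outside and 68 mm inside diameter, 85 mm high, inner floor 5 mm above its underside. Origin: centre of its underside; z up. A hardie in it may stand or lean on the rim; its head stays above the rim.
- hardie_green: Green-headed hardie, same shape, size, origin and axes as the red one, standing in a second block of the same form. Sharp and in use: not to be moved. Its edge is 133 mm above the table.

How it is judged (in metres and radians):
On the way, in this order (a step that is already met when the one before it is completed fails the run):
1. the red-headed hardie is drawn straight up until its foot is clear of the sleeve: foot above the block's top, still over the sleeve (within 30 mm) and upright within 15 degrees (z of hardie_red in the frame of block_red above 0.093 m and horizontal distance between hardie_red and block_red below 0.03 m and angle between hardie_red's own z axis and vertical below 0.26 rad), for 0.1 s.
2. still held in the fingers, it is lowered into the pot until its foot is within 25 mm of the pot's floor (z of hardie_red in the frame of pot below 0.03 m and horizontal distance between hardie_red and pot below 0.034 m and contact force between the fingers and hardie_red above 0.5 N), for 0.05 s.
At the end, for the whole second after the job is handed in: The red-headed hardie stands or leans at rest, foot down, in the pot (foot inside the pot and within 25 mm of its floor, leaning less than 50 degrees), the pot is upright within 10 degrees, the green-headed hardie is within 20 mm and the red one's block within 30 mm of where they started (z of hardie_red in the frame of pot below 0.03 m and horizontal distance between hardie_red and pot below 0.034 m and angle between hardie_red's own z axis and vertical below 0.87 rad and angle between pot's own z axis and vertical below 0.17 rad and linear speed of hardie_red below 0.03 m/s and distance of hardie_green from where it was at the start of the episode below 0.02 m and distance of block_red from where it was at the start of the episode below 0.03 m); the robot touches nothing.
It fails at once if the block is dragged or lifted more than 30 mm (distance of block_red from where it was at the start of the episode above 0.03 m).
It fails at once if the green-headed hardie is moved more than 20 mm (distance of hardie_green from where it was at the start of the episode above 0.02 m).
It also fails if it takes over 58 s, if anything falls off the work surface, if the arm or the gripper's body presses on something with over 40 N, if the wrist force passes 120 N, or if a joint passes its speed limit or range.

## Working session

There is one attempt and no reset: what is moved stays moved. The work goes in short steps, Python scripts to look and compute and a shell command to move; the robot and the scene stay as the last step left them, time stands still between calls to the robot, and variables do not carry over. Pictures are saved under pics/ and viewed, at most 10 in all, crops included, and the job is handed in when it is done.

```bash
mkdir -p pics
cat > h.py <<'E'
from bench import *
import numpy as np, cv2
def w(cam,p,T=None):
    T=np.array(camera_info(cam)["cam_to_world"]) if T is None else T
    return (T@np.r_[p,1])[:3].round(1)
E
python3 - <<'E'
from h import *
s=observe();print(s["position"],s["orientation"],s["finger_gap"])
ims=[]
for c in("scene","top"):
    im=snapshot(c);ims.append(im)
    for t in("hardie_red","block_red","pot","hardie_green"):
        for f in(find_in,pinpoint):
            print(c,t,f.__name__,[(w(c,d["xyz"]),round(d["p"],2)) for d in f(t,c)[:2]])
cv2.imwrite("pics/a.png",cv2.resize(np.vstack(ims)[:,:,::-1],(480,600)))
E
```

```text
[192.27432887 594.56152572 403.97511003] [-9.09353477e-05  1.55760841e-01  9.87794562e-01 -6.74260493e-04] 0.9990339995379669
scene hardie_red call [(array([532. , 237.3, 113.8]), 0.73)]
scene hardie_red call []
scene block_red call [(array([569.5, 228.4,  77.1]), 0.88)]
scene block_red call [(array([ 5.258e+02,  2.330e+02, -4.000e-01]), 0.75)]
scene pot call [(array([ 624.3, -249.5,   54.3]), 0.95)]
scene pot call [(array([ 6.111e+02, -2.549e+02, -6.000e-01]), 0.66)]
scene hardie_green call [(array([514.9,  -3.3, 114.3]), 0.93), (array([ 623.8, -250.3,   54.8]), 0.49)]
scene hardie_green call []
top hardie_red call [(array([524.7, 234.7, 122.7]), 0.74)]
top hardie_red call [(array([5.265e+02, 2.351e+02, 4.000e-01]), 0.71), (array([525.4, 235.1,  -0.7]), 0.61)]
top block_red call [(array([523.2, 222.2,  81.5]), 0.55)]
top block_red call [(array([506.6,  -3.4,   7. ]), 0.69), (array([527.2, 235. ,   0.6]), 0.58)]
top pot call [(array([ 614. , -258.1,   43.3]), 0.65)]
top pot call [(array([ 609.8, -250.4,    2.4]), 0.97)]
top hardie_green call [(array([506.5,  -1.1, 127.9]), 0.47)]
top hardie_green call [(array([510. ,  -4.3,   7.7]), 0.49)]
```

View pics/a.png

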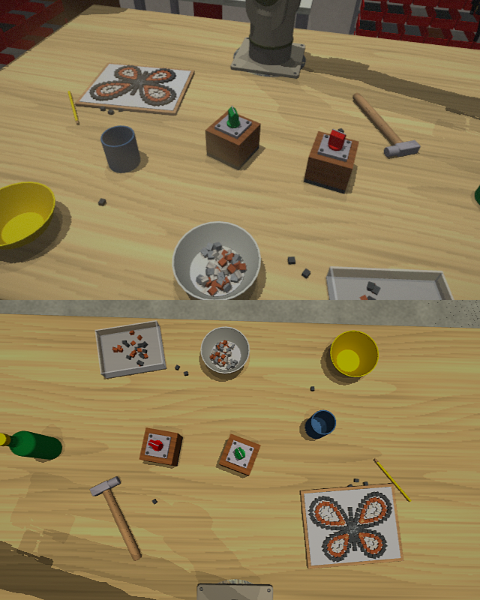

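The scene and top views agree: the red hardie is in its block at about (526,235), top-image px (158,446). The green one is at about (509,-4) and the pot at about (611,-253). I'll go above the red one and take a close look.

```bash
python3 -m inch '[-3.6,-2,0,0,1,-7.2,-4,0,0,1,-10.8,-6,0,0,1,-14.4,-8,0,0,1,-18,-10,0,0,1,-21.6,-12,0,0,1,-25.2,-14,0,0,1,-28.8,-16,0,0,1,-32.4,-18,0,0,1,-36,-20,0,0,1,-39.5,-22,0,0,1,-42.8,-23.9,0,0,1]'
python3 -m inch '[0,0,0,0,1,0,0,0,0,1,0,0,0,0,1]'
python3 - <<'E'
from h import *
s=observe();print(s["time"],s["position"],s["orientation"])
T=np.array(camera_info("wrist")["cam_to_world"]);im=snapshot("wrist");print(T.round(3),camera_info("wrist")["K"])
for t in("hardie_red","block_red"):
    for f in(find_in,pinpoint):
        print(t,[(w("wrist",d["xyz"],T),round(d["p"],2)) for d in f(t,"wrist")[:2]])
m=masks_of("hardie_red","wrist")
print([(d["p"],d["mask"].sum()) for d in m])
cv2.imwrite("pics/b.png",im[:,:,::-1])
E
```

```text
time: 1.9
position: [527.2, 233.5, 405.1]
orientation: [0.0, 0.156, 0.988, 0.0]
contact_force: [-0.1, 1.6, -0.4]
finger_gap: 0.997
grip_force: 0.0
time: 2.15
position: [525.8, 236.0, 404.7]
orientation: [-0.0, 0.156, 0.988, 0.0]
contact_force: [0.1, 0.1, -0.5]
finger_gap: 1.003
grip_force: 0.0
2.15 [525.76618781 236.00490664 404.66036333] [-2.48777696e-04  1.55700318e-01  9.87804286e-01  2.05453258e-04]
[[ 3.08000e-01  9.06000e-01  2.89000e-01  4.45541e+02]
 [ 9.51000e-01 -2.93000e-01 -9.30000e-02  2.61428e+02]
 [ 0.00000e+00  3.04000e-01 -9.53000e-01  3.83968e+02]
 [ 0.00000e+00  0.00000e+00  0.00000e+00  1.00000e+00]] [[309.70691629   0.         322.62827005]
 [  0.         309.70691629 197.7251612 ]
 [  0.           0.           1.        ]]
hardie_red [(array([522. , 235.4, 125.7]), 0.73)]
hardie_red [(array([524.6, 233.8,   2. ]), 0.65)]
block_red [(array([514.7, 238.5,  82.1]), 0.6)]
block_red [(array([530.9, 232.7,   0.6]), 0.82)]
[(0.67, np.int64(1103))]
```

View pics/b.png

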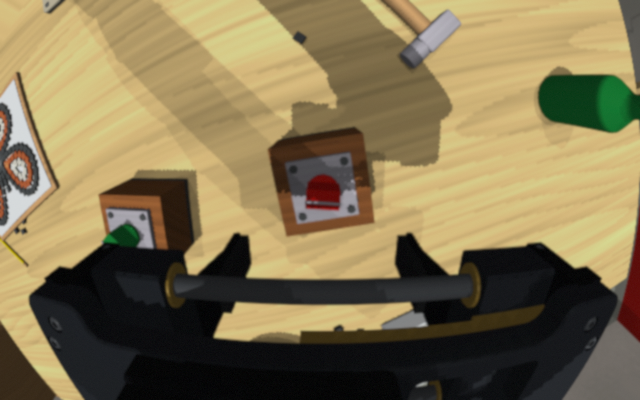

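The wrist view shows the red head at px (323,192), with its wide side running roughly along the image x axis, slightly tilted. I'll zoom in to get the yaw.

Run:
```python
import cv2
im=cv2.imread("pics/b.png")[160:230,280:370]
cv2.imwrite("pics/c.png",cv2.resize(im,(720,560),interpolation=cv2.INTER_CUBIC))
```

```text
(no output)
```

View pics/c.png

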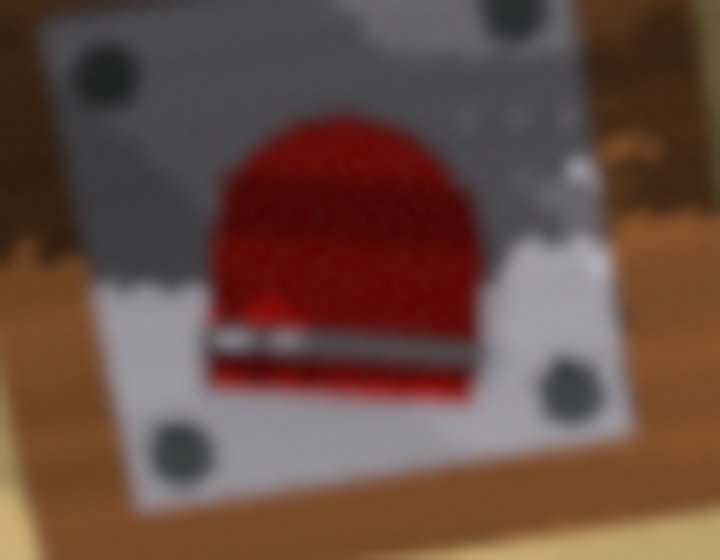

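The silver edge runs from crop (208,336) to (478,357), i.e. image px (306,202) to (339.8,204.6). I'll project that line onto z=133.

Run:
```python
from h import *
c=camera_info("wrist");T=np.array(c["cam_to_world"]);K=np.array(c["K"])
def ray(u,v,z):
    d=np.array([u-K[0,2],v-K[1,2]])/K[0,0];r=np.hypot(*d)
    q=T[:3,:3]@np.r_[d/r*np.sin(r),np.cos(r)]
    return T[:3,3]+q*(z-T[2,3])/q[2]
a,b=ray(306,202,133),ray(339.8,204.6,133)
print(a,b,(a+b)/2,np.linalg.norm(a-b))
s=observe();from scipy.spatial.transform import Rotation as R
M=R.from_quat(np.roll(s["orientation"],-1)).as_matrix()
d=M.T@(b-a);print("edge in tool",d,"roll",np.arctan2(-d[0],d[1]), "x-align roll",np.arctan2(d[1],d[0]))
print("shift",M.T@((a+b)/2-s["position"]),s["qpos"])
```

```text
[520.92055743 222.45777652 133.        ] [532.03517626 249.31129531 133.        ] [526.47786684 235.88453591 133.        ] 29.06279792400044
edge in tool [-2.35721354e+00  2.89670451e+01  8.26038600e-03] roll 0.08119678583562674 x-align roll 1.6519931126305234
shift [-1.10775259e+00 -2.57666637e-01  2.71820176e+02] [-0.71291314  0.22204871  0.24760725  1.60846961 -0.05607966  1.31789346
  0.80245431]
```

```bash
python3 -m inch '[-0.1,0,0,-0.124,1,-0.1,0,0,-0.248,1,-0.1,0,0,-0.372,1,-0.1,0,0,-0.497,1,-0.1,0,0,-0.621,1,-0.1,0,0,-0.745,1,-0.1,0,0,-0.869,1,-0.1,0,0,-0.993,1,-0.1,0,0,-1.118,1,-0.1,0,0,-1.242,1,-0.1,0,0,-1.366,1,-0.1,0,0,-1.49,1]'
python3 -m inch '[0,0,1.5,0,1,0,0,3.5,0,1,0,0,5.5,0,1,0,0,7,0,1,0,0,7.5,0,1,0,0,7.5,0,1,0,0,7.5,0,1]'
python3 - <<'E'
from h import *
s=observe();print(s["position"],s["orientation"],s["qpos"])
im=snapshot("wrist")
c=camera_info("wrist");T=np.array(c["cam_to_world"])
for f in(find_in,pinpoint):print([(w("wrist",d["xyz"],T),round(d["p"],2)) for d in f("hardie_red","wrist")[:2]])
cv2.imwrite("pics/d.png",im[:,:,::-1])
E
```

```text
time: 3.45
position: [526.7, 235.7, 404.8]
orientation: [0.0, -0.558, 0.83, 0.0]
contact_force: [-0.9, -0.3, 0.4]
finger_gap: 0.999
grip_force: 0.0
time: 4.03
position: [527.0, 235.6, 330.4]
orientation: [0.0, -0.555, 0.832, 0.0]
contact_force: [-0.8, -0.0, -0.1]
finger_gap: 1.0
grip_force: 0.0
[527.01986655 235.57918112 330.43724522] [ 2.98547964e-04 -5.55362129e-01  8.31608572e-01  2.18636743e-05] [-0.57839066  0.27725377  0.09330262  1.69333688 -0.02779194  1.17169583
  2.27054833]
[(array([525.3, 225.7, 127.1]), 0.59)]
[(array([525.8, 232.5,   5.3]), 0.56)]
```

View pics/d.png

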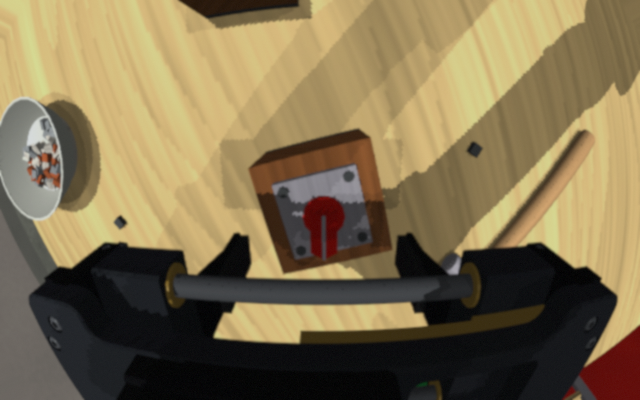

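The head is centred at px (323,215) and its edge is vertical in the image, so it lines up with the tool x axis. I'll go down and grip.

```bash
python3 -m inch '[0,0,1.5,0,1,0,0,3,0,1,0,0,4,0,1,0,0,4.7,0,1,0,0,4.7,0,1,0,0,4.7,0,1,0,0,4.7,0,0.5,0,0,4.7,0,0.3,0,0,4.7,0,0.15,0,0,4.7,0,0,0,0,4.7,0,0,0,0,4.7,0,0]' 45
python3 -m inch '[0,0,0,0,0,0,0,0,0,0,0,0,0,0,0,0,0,0,0,0]'
```

```text
time: 5.18
position: [527.0, 235.3, 282.9]
orientation: [0.0, -0.555, 0.832, 0.0]
contact_force: [-0.2, -0.0, -0.5]
finger_gap: 0.63
grip_force: 0.0
time: 5.52
position: [526.9, 235.3, 282.7]
orientation: [0.0, -0.555, 0.832, 0.0]
contact_force: [-0.1, -0.7, 0.6]
finger_gap: 0.322
grip_force: 0.0
```

```bash
python3 -m inch '[0,0,0,0,0,0,0,0,0,0,0,0,0,0,0,0,0,0,0,0,0,0,0,0,0,0,0,0,0,0]'
```

```text
time: 6.02
position: [526.9, 235.3, 282.7]
orientation: [0.0, -0.555, 0.832, 0.0]
contact_force: [-0.5, -0.0, -0.7]
finger_gap: 0.206
grip_force: 45.0
```

Gripped: gap 0.206 is about 18 mm. Small lift first, to check the forces.

```bash
python3 -m inch '[0,0,-0.3,0,0,0,0,-0.7,0,0,0,0,-1.2,0,0,0,0,-1.7,0,0,0,0,-2.2,0,0,0,0,-2.2,0,0]'
python3 - <<'E'
from h import *
for c in("scene","top"):
    im=snapshot(c)
    for t in("hardie_red","block_red"):print(c,t,[(w(c,d["xyz"]),round(d["p"],2)) for f in(find_in,pinpoint) for d in f(t,c)[:1]])
    if c=="scene":cv2.imwrite("pics/e.png",im[100:300,320:560,::-1].repeat(2,0).repeat(2,1))
E
```

```text
time: 6.52
position: [527.1, 235.4, 306.1]
orientation: [0.001, -0.555, 0.832, 0.0]
contact_force: [-1.4, -0.5, -1.8]
finger_gap: 0.207
grip_force: 45.0
scene hardie_red [(array([534.4, 236.8, 114.5]), 0.7)]
scene block_red [(array([567.9, 230.3,  79.8]), 0.65), (array([526.8, 231.5,  -0. ]), 0.77)]
top hardie_red [(array([520.1, 221.1, 132.9]), 0.49), (array([527.2, 236.9,  21.6]), 0.58)]
top block_red [(array([517.5, 201.7,  80.7]), 0.6), (array([528.2, 236.5,  -2.6]), 0.57)]
```

View pics/e.png

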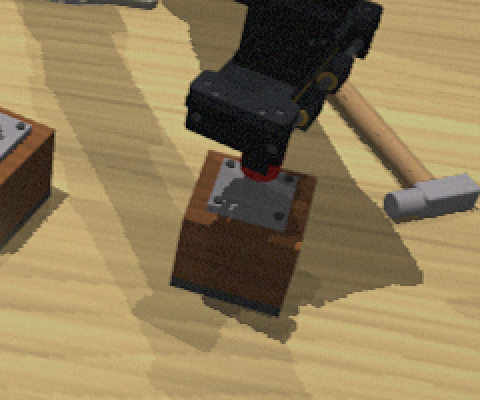

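The block is still on the table and the red collar has come up off its plate. I'll carry on straight up until the foot clears the sleeve, then hold.

```bash
python3 -m inch '[0,0,-0.6,0,0,0,0,-1.4,0,0,0,0,-2.2,0,0,0,0,-3,0,0,0,0,-3.8,0,0,0,0,-4.6,0,0,0,0,-5.4,0,0,0,0,-6.2,0,0,0,0,-7,0,0,0,0,-7.8,0,0,0,0,-8.6,0,0,0,0,-9.2,0,0]'
python3 -m inch '[0,0,0,0,0,0,0,0,0,0,0,0,0,0,0,0,0,0,0,0]'
python3 - <<'E'
from h import *
s=observe()
for c in("scene","top"):
    im=snapshot(c)
    for t in("hardie_red","block_red","pot"):print(c,t,[(w(c,d["xyz"]),round(d["p"],2)) for f in(find_in,pinpoint) for d in f(t,c)[:1]])
    if c=="scene":cv2.imwrite("pics/f.png",im[60:300,280:560,::-1].repeat(2,0).repeat(2,1))
E
```

```text
time: 8.02
position: [527.0, 235.3, 397.8]
orientation: [0.0, -0.555, 0.832, 0.0]
contact_force: [0.6, 0.3, -2.9]
finger_gap: 0.2
grip_force: 45.0
time: 8.35
position: [526.8, 235.2, 396.1]
orientation: [-0.0, -0.555, 0.832, 0.0]
contact_force: [0.2, -0.7, -2.7]
finger_gap: 0.205
grip_force: 45.0
scene hardie_red [(array([534.5, 235.6, 178.9]), 0.73), (array([524.8, 233.7, 116. ]), 0.74)]
scene block_red [(array([565.5, 232.5,  82.7]), 0.73), (array([527.4, 231.6,   1.2]), 0.86)]
scene pot [(array([ 625.6, -250.5,   53.1]), 0.69), (array([ 610.8, -255.3,   -0.7]), 0.67)]
top hardie_red [(array([521. , 227.5, 204.1]), 0.7), (array([525.3, 232.9, 111.6]), 0.75)]
top block_red [(array([521.5, 221.6,  82.1]), 0.81), (array([5.258e+02, 2.354e+02, 1.000e-01]), 0.74)]
top pot [(array([ 610.7, -256.5,   40.6]), 0.73), (array([ 610.4, -251.9,    2.5]), 0.75)]
```

View pics/f.png

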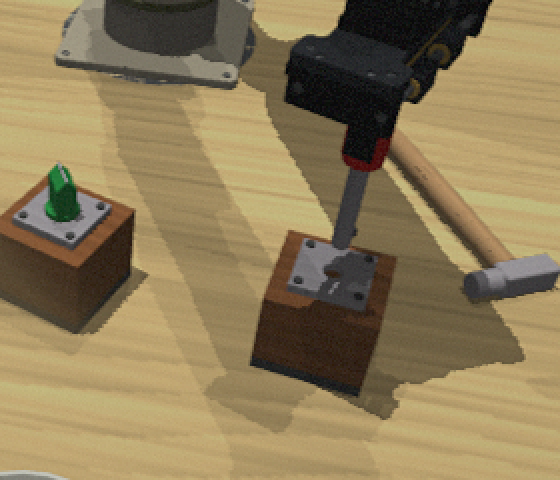

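The hardie is clear: its foot is at z≈118, upright above the sleeve, and the block hasn't moved. Next I'll raise it further and roll to keep joint 7 in range, then work out the traverse.

```bash
python3 -m inch '[0,0,-1,0.05,0,0,0,-2,0.15,0,0,0,-3,0.25,0,0,0,-4,0.35,0,0,0,-5,0.45,0,0,0,-6,0.55,0,0,0,-6.5,0.65,0,0,0,-6.5,0.75,0,0,0,-6.5,0.85,0,0,0,-6.5,0.95,0,0,0,-6.5,1.0,0,0,0,-6.5,1.0,0]'
python3 - <<'E'
from h import *
from scipy.spatial.transform import Rotation as R
s=observe();M=R.from_quat(np.roll(s["orientation"],-1)).as_matrix()
print(s["qpos"],s["position"],M.T@(np.array([610.5,-253,s["position"][2]])-s["position"]))
E
```

```text
time: 10.05
position: [526.9, 235.3, 461.8]
orientation: [0.0, -0.087, 0.996, 0.0]
contact_force: [-0.7, 0.5, -2.8]
finger_gap: 0.204
grip_force: 45.0
[-0.66493088  0.19823259  0.19483402  1.51442406 -0.03858853  1.43261262
  1.27719044] [526.9004075  235.32849544 461.77177989] [ 2.64898594e+00 -4.95425667e+02 -5.14892111e-02]
```

Tool y now points almost exactly at the pot.

```bash
python3 -m inch '[0,-1.5,0,0,0,0,-4.5,0,0,0,0,-7.5,0,0,0,0,-10.5,0,0,0,0,-13.5,0,0,0,0,-16.5,0,0,0,0.1,-19.5,0,0,0,0.1,-22.5,0,0,0,0.1,-25.5,0,0,0,0.1,-28.5,0,0,0,0.1,-31.5,0,0,0,0.1,-34.5,0,0,0]'
python3 -m inch '[0,-3,0,0,0,0,-6,0,0,0,0.1,-9,0,0,0,0.1,-12,0,0,0,0.1,-14,0,0,0,0.1,-15,0,0,0,0.1,-15,0,0,0,0.1,-15,0,0,0,0.1,-15,0,0,0,0.1,-15,0,0,0]'
python3 - <<'E'
from h import *
from scipy.spatial.transform import Rotation as R
s=observe();M=R.from_quat(np.roll(s["orientation"],-1)).as_matrix()
print(s["qpos"],M.T@(np.array([610.5,-253,0])-s["position"]))
ims=[]
for c in("scene","top","wrist"):
    T=np.array(camera_info(c)["cam_to_world"]);ims.append(snapshot(c))
    for t in("hardie_red","pot"):print(c,t,[(w(c,d["xyz"],T),round(d["p"],2)) for f in(find_in,pinpoint) for d in f(t,c)[:1]])
cv2.imwrite("pics/g.png",np.hstack([ims[0][60:330,40:340],ims[2][60:330,170:470]])[:,:,::-1])
E
```

```text
time: 11.05
position: [586.8, -105.9, 461.9]
orientation: [0.0, -0.09, 0.996, 0.0]
contact_force: [0.5, -0.1, -3.8]
finger_gap: 0.202
grip_force: 45.0
time: 11.88
position: [612.6, -250.5, 461.9]
orientation: [0.0, -0.09, 0.996, 0.0]
contact_force: [0.3, 0.3, -2.8]
finger_gap: 0.204
grip_force: 45.0
[-0.02733719  0.41859338  0.49827278  1.28386034 -0.19730412  1.48687742
  2.20154969] [  2.81613071  -2.46166314 461.8510322 ]
scene hardie_red [(array([ 622.3, -244.8,  258.2]), 0.59), (array([ 609.1, -248.3,  181.8]), 0.74)]
scene pot [(array([ 624.8, -248.8,   54.6]), 0.7), (array([ 608.1, -259.1,   -2. ]), 0.58)]
top hardie_red [(array([ 603.6, -248. ,  197.3]), 0.47), (array([ 610.3, -252.5,  179.2]), 0.56)]
top pot [(array([ 610.9, -254. ,   34.4]), 0.86), (array([ 607.6, -252.5,    3.3]), 0.75)]
wrist hardie_red [(array([ 605.6, -258.7,  298. ]), 0.64), (array([ 612.3, -256.3,  183.9]), 0.71)]
wrist pot [(array([ 616.2, -252.8,   15.6]), 0.85), (array([ 609.4, -249.1,   -4. ]), 0.65)]
```

View pics/g.png

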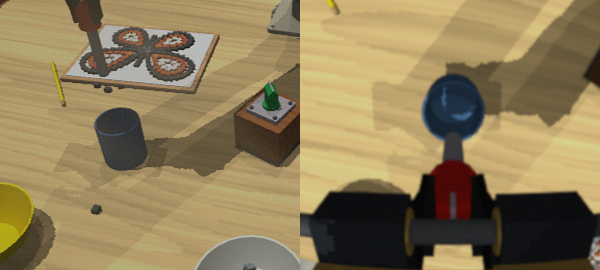

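The pot's mouth is at wrist px (453,107) in the crop, just ahead of the foot, and the hardie points down at it. The shift needed is small: 0.3 and -0.25 cm. I'll lower it in two stages.

```bash
python3 -m inch '[0.3,-0.2,0,0,0,0.3,-0.2,1.5,0,0,0.3,-0.2,3,0,0,0.3,-0.2,4.5,0,0,0.3,-0.2,6,0,0,0.3,-0.2,7.5,0,0,0.3,-0.2,7.5,0,0,0.3,-0.2,7.5,0,0]'
python3 - <<'E'
from h import *
ims=[]
for c in("scene","wrist"):
    T=np.array(camera_info(c)["cam_to_world"]);ims.append(snapshot(c))
    for t in("hardie_red","pot"):print(c,t,[(w(c,d["xyz"],T),round(d["p"],2)) for f in(find_in,pinpoint) for d in f(t,c)[:1]])
cv2.imwrite("pics/h.png",np.hstack([ims[0][60:330,40:340],ims[1][60:330,170:470]])[:,:,::-1])
E
```

```text
time: 13.3
position: [609.4, -254.9, 386.4]
orientation: [-0.001, -0.088, 0.996, 0.0]
contact_force: [0.1, -0.3, -2.2]
finger_gap: 0.204
grip_force: 45.0
scene hardie_red [(array([ 617.7, -249. ,  186.3]), 0.62), (array([ 608. , -253.8,  109.2]), 0.58)]
scene pot [(array([ 622. , -250.3,   54.7]), 0.9), (array([ 610.1, -254. ,    2.8]), 0.84)]
wrist hardie_red [(array([ 599.7, -260.9,  226.3]), 0.95), (array([ 613.2, -258.5,  109.9]), 0.73)]
wrist pot [(array([ 618.3, -248.7,   28.8]), 0.6), (array([ 6.098e+02, -2.502e+02, -1.000e-01]), 0.9)]
```

View pics/h.png

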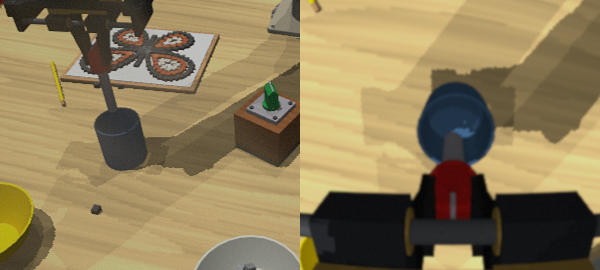

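The foot is inside the rim outline in both views and roughly central, so I'll lower it to the floor.

```bash
python3 -m inch '[0,0,1,0,0,0,0,2.2,0,0,0,0,3.4,0,0,0,0,4.6,0,0,0,0,5.8,0,0,0,0,7,0,0,0,0,8,0,0,0,0,8.8,0,0,0,0,9.2,0,0,0,0,9.5,0,0,0,0,9.7,0,0,0,0,9.7,0,0]'
python3 -m inch '[0,0,0.15,0,0,0,0,0.3,0,0,0,0,0.4,0,0,0,0,0.5,0,0,0,0,0.5,0,0,0,0,0.5,0,0]'
```

```text
time: 14.8
position: [609.7, -254.8, 289.7]
orientation: [0.0, -0.088, 0.996, -0.0]
contact_force: [-0.4, -0.0, -2.2]
finger_gap: 0.204
grip_force: 45.0
time: 15.3
position: [609.6, -254.8, 284.7]
orientation: [0.0, -0.088, 0.996, 0.0]
contact_force: [-0.9, 0.9, -2.2]
finger_gap: 0.204
grip_force: 45.0
```

```bash
python3 -m inch '[0,0,0.05,0,0,0,0,0.1,0,0,0,0,0.15,0,0,0,0,0.15,0,0,0,0,0.15,0,0]'
```

```text
time: 15.72
position: [609.6, -254.8, 283.2]
orientation: [-0.0, -0.088, 0.996, 0.0]
contact_force: [-0.4, -0.8, -2.7]
finger_gap: 0.205
grip_force: 45.0
```

```bash
python3 -m inch '[0,0,0.05,0,0,0,0,0.1,0,0,0,0,0.1,0,0,0,0,0.1,0,0]'
```

```text
time: 16.05
position: [609.8, -254.9, 282.8]
orientation: [0.0, -0.089, 0.996, -0.0]
contact_force: [-1.9, 0.3, 3.5]
finger_gap: 0.201
grip_force: 45.0
```

The foot is on the pot floor: the force went from -2.7 to +3.5 N. I'll open the fingers.

```bash
python3 -m inch '[0,0,0,0,0.3,0,0,0,0,0.4,0,0,0,0,0.5,0,0,0,0,0.6,0,0,0,0,0.7,0,0,0,0,0.7,0,0,0,0,0.7,0,0,0,0,0.7,0,0,0,0,0.7]'
python3 -m inch '[0,0,-0.5,0,0.7,0,0,-1.5,0,0.7,0,0,-3,0,0.7,0,0,-5,0,0.7,0,0,-7,0,0.7,0,0,-9,0,0.7,0,0,-11,0,0.7,0,0,-13,0,0.7,0,0,-15,0,0.7,0,0,-16,0,0.7,0,0,-16,0,0.7,0,0,-16,0,0.7]'
python3 - <<'E'
from h import *
for c in("scene","top"):
    im=snapshot(c)
    for t in("hardie_red","pot","block_red","hardie_green"):print(c,t,[(w(c,d["xyz"]),round(d["p"],2)) for f in(find_in,pinpoint) for d in f(t,c)[:1]])
    if c=="scene":cv2.imwrite("pics/i.png",im[:,:,::-1])
E
```

```text
time: 16.8
position: [609.6, -254.8, 282.2]
orientation: [0.0, -0.088, 0.996, 0.0]
contact_force: [0.3, 0.1, 0.6]
finger_gap: 0.686
grip_force: 0.0
time: 17.8
position: [609.6, -254.9, 442.3]
orientation: [0.0, -0.088, 0.996, -0.0]
contact_force: [-0.9, 0.8, -0.9]
finger_gap: 0.697
grip_force: 0.0
scene hardie_red [(array([ 620.3, -248.2,  106.2]), 0.86)]
scene pot [(array([ 631.7, -241.8,   50.9]), 0.71), (array([ 611.9, -254.9,   -0.7]), 0.56)]
scene block_red [(array([568.5, 230.5,  83.2]), 0.62), (array([ 5.277e+02,  2.331e+02, -1.000e-01]), 0.79)]
scene hardie_green [(array([516.3,  -4.7, 112.1]), 0.89)]
top hardie_red [(array([ 604.4, -248.8,   93.5]), 0.5), (array([ 6.080e+02, -2.559e+02,  3.000e-01]), 0.52)]
top pot [(array([ 603.4, -242.6,   43.6]), 0.89), (array([ 608.6, -250.2,    1.3]), 0.95)]
top block_red [(array([527.8, 225.9,  81.1]), 0.92), (array([527.9, 236.2,   0.6]), 0.67)]
top hardie_green [(array([506.7,  -1.4, 127.8]), 0.57), (array([507.2,  -1.7,   5.6]), 0.55)]
```

View pics/i.png

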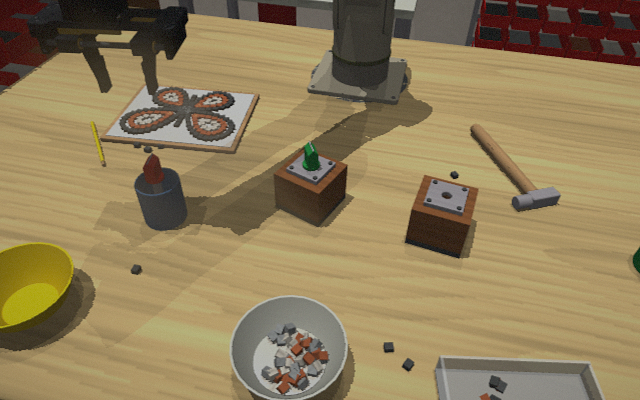

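The red hardie stands in the upright pot at px (152,170). Its block is empty at (445,215), the green hardie is untouched, and the gripper is clear of everything.

```bash
python3 -c "
from bench import *
print(sign_off())"
```

```text
the job is handed in; nothing more can be done
None
```

I drew the red-headed hardie straight up out of its block and stood it foot down in the blue pot, letting go only once it was on the bottom. The last camera check showed the pot upright, with the block and the green hardie where they started, and I handed the job in after about 18 s of the 58 s allowed; the hand-in returned no verdict.

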